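Lay out the slide-staining station

TASK

Lay out the staining station. In the blue six-compartment tray, stand the red-capped amber bottle in the compartment directly left of the glass staining jar, the black-capped amber bottle in the one directly right of the jar, and the white bottle with the blue cap in the one directly left of the yellow-lidded specimen cup; lay the small cover-glass box flat on the middle of the long grey slide box. Left and right are as seen from the robot; leave the jar and the cup standing where they are.

Things in the scene. Friction and masses are not known exactly. Their poses are not given: they have to be found in the camera images.
- tray: Blue tray, fixed, 195 x 290 x 16 mm, 2 rows of 3 compartments. Origin: centre of underside; x to its back row, y to its left, within 0.2 rad of the robot's ahead and left. Compartment centres: x = -47.5 (front row), +47.5 mm (back); y = +95 (left), 0, -95 mm (right). Each 90 x 90 mm inside, floor at 5 mm, walls 5 mm thick, tops at 16 mm. White strip on the front edge. Jar and cup in the middle two.
- jar: Glass staining jar with a pale lid with a knob and slides in it, 52 x 52 x 104 mm, loose, standing in one of the two middle compartments. Origin: centre of its underside, z up along the jar.
- cup: Specimen cup with a yellow screw lid, 63 mm across, 65 mm high, loose, standing in the other middle compartment. Origin: centre of its underside, z up.
- bottle_red: Upright amber bottle with a red screw cap and a brown-red band, 55 mm across, 115 mm high; the round body reaches up to 96 mm, the cap above it is about 28 mm across and ends at 115 mm: grasp it by the cap from above. About 0.24 kg. Origin: centre of its underside, z up.
- bottle_black: Upright amber bottle with a black screw cap and a purple band, 59 mm across, 125 mm high; the round body reaches up to 105 mm, the cap above it is about 29 mm across and ends at 125 mm: grasp it by the cap from above. About 0.29 kg. Origin: centre of its underside, z up. (A much smaller black-capped bottle at the back of the table is not meant.)
- bottle_blue: Upright white bottle with a blue screw cap and a blue band, 53 mm across, 122 mm high; the round body reaches up to 102 mm, the cap above it is about 27 mm across and ends at 122 mm: grasp it by the cap from above. About 0.22 kg. Origin: centre of its underside, z up. A tall microscope stands at the right end of the table (y below about -0.45 m): keep the arm clear of it.
- cover_glass: Small white and blue carton of cover glasses, 50 mm (its x axis) x 56 mm (its y axis) x 22 mm high, lying flat on the table, loose, about 0.06 kg; grasp it across its 50 mm side. A towel dispenser hangs on the wall 0.5 m above the table behind it (x over 0.64 m): keep the wrist low and back here and over the back row of the tray. Origin: centre of its underside, z up.
- slide_box: Long grey closed slide box with a ribbed lid, 168 mm (its x axis) x 75 mm (its y axis), fixed to the table; lid closed and not opening, things rest on it 32 mm above the table. Origin: centre of its underside, z up.
There are look-alikes about, which are no part of the job. What is shaped like the bottle_blue but pink is not meant.

How it is judged:
At the end, for the whole second after the job is handed in: Red-capped bottle in the compartment left of the jar, black-capped right of the jar, blue-capped left of the cup, each upright on its floor; jar and cup upright, moved under 20 mm; cover-glass box flat on the slide box, its centre within 30 mm along and 15 mm across of the middle; all at rest (((x of jar in the frame of tray between -0.0695 and -0.0255 m and y of jar in the frame of tray between -0.022 and 0.022 m and x of cup in the frame of tray between 0.0255 and 0.0695 m and y of cup in the frame of tray between -0.022 and 0.022 m and x of bottle_red in the frame of tray between -0.0695 and -0.0255 m and y of bottle_red in the frame of tray between 0.073 and 0.117 m and x of bottle_black in the frame of tray between -0.0695 and -0.0255 m and y of bottle_black in the frame of tray between -0.117 and -0.073 m and x of bottle_blue in the frame of tray between 0.0255 and 0.0695 m and y of bottle_blue in the frame of tray between 0.073 and 0.117 m) or (x of jar in the frame of tray between 0.0255 and 0.0695 m and y of jar in the frame of tray between -0.022 and 0.022 m and x of cup in the frame of tray between -0.0695 and -0.0255 m and y of cup in the frame of tray between -0.022 and 0.022 m and x of bottle_red in the frame of tray between 0.0255 and 0.0695 m and y of bottle_red in the frame of tray between 0.073 and 0.117 m and x of bottle_black in the frame of tray between 0.0255 and 0.0695 m and y of bottle_black in the frame of tray between -0.117 and -0.073 m and x of bottle_blue in the frame of tray between -0.0695 and -0.0255 m and y of bottle_blue in the frame of tray between 0.073 and 0.117 m)) and z of bottle_red in the frame of tray between 0 and 0.01 m and angle between each of bottle_red, bottle_black, bottle_blue, jar, cup, cover_glass's own z axis and vertical below 0.12 rad and z of bottle_black in the frame of tray between 0 and 0.01 m and z of bottle_blue in the frame of tray between 0 and 0.01 m and z of jar in the frame of tray between 0 and 0.01 m and z of cup in the frame of tray between 0 and 0.01 m and x of cover_glass in the frame of slide_box between -0.03 and 0.03 m and y of cover_glass in the frame of slide_box between -0.015 and 0.015 m and z of cover_glass in the frame of slide_box between 0.027 and 0.038 m and distance of each of jar, cup from where it was at the start of the episode below 0.02 m and linear speed of each of bottle_red, bottle_black, bottle_blue, cover_glass, jar, cup below 0.02 m/s); the robot touches nothing.
It fails at once if the jar or the cup is knocked over or lifted out (angle between any of jar, cup's own z axis and vertical above 0.5 rad or distance of any of jar, cup from where it was at the start of the episode above 0.05 m).
It also fails if it takes over 102 s, if anything falls off the work surface, if the arm or the gripper's body presses on something with over 40 N, if the wrist force passes 120 N, or if a joint passes its speed limit or range.

ROBOT

A 6-joint arm with a two-finger parallel gripper is mounted at the origin on a cart in front of the work surface, level with it; the furniture and walls round the work are solid. World frame = base frame: x ahead of the robot, y to its left, z up, the work surface at z = 0. Lengths are in m, angles in rad, forces in N, time in s.
With the tool pointing down it reaches from about 0.25 to 0.725 m from the base axis. Payload 4 kg.
Tool frame: the origin (TCP) lies midway between the tips of the shut fingers; the grasp point (between the pads) lies 19 mm behind it (bot.grip_point_offset is the distance from the TCP to the grasp point, in m); z points along the fingers, y is the line along which they close (so a half turn about z gives the same grasp; the last joint's range is limited). The gripper opens to 85 mm and grips with 20 to 120 N. Pads are 22 mm wide; open, the fingers measure 114 mm over their backs; the gripper's body (76 mm by 85 mm) begins 54 mm behind the grasp point. The pads swing forward as they close: fully open they stand 13 mm farther back than shut.
Start: joints at [1.19, 0.241, 0.005, 1.335, 0, 1.571], TCP at [0.186, 0.464, 0.231] pointing down, gripper open.
Joint ranges: [-2.72, 2.72], [-1.05, 1.87], [-1.09, 1.28], [-1.99, 2.15], [-1.42, 1.44], [-3.14, 3.14]. Speed limits (rad/s): [2.79, 2.79, 3.14, 3.14, 3.14, 3.14].

INTERFACE

Orientations are given as a unit quaternion [x, y, z, w].
In Python, from workcell import bot gives the robot as it stands.
- The arm moves only by the tool step_arm, never from a script. Its argument "targets" is text: rows parted by semicolons, each of 7 numbers parted by spaces: the opening, from -1 (shut) to 1 (fully open), so that 0 is half open, then the shift along the world's x, y, z normalised to -1 to 1, where 1 is 0.5 m, then the turn, a rotation vector about the world's x, y, z normalised to -1 to 1, where 1 is pi/4 rad. In form: gripper x y z wx wy wz; .... A call has 1 to 10 rows; each row is the pose to reach, as a shift and turn from the pose commanded when the call began; what a row does not reach only later rows make up. A row lasts 1/12 s, in which the tool goes at most 41.7 mm and 7.16 degrees, less where a joint would pass 70% of its speed; a pose out of reach is approached as far as the arm can. A call with a number of a shift or a turn outside -1 to 1 is refused whole. A call with a gripper value outside its range is refused whole. The fingers move at their own pace and stop on an object; the grip force is fixed at half the most. Time passes only in rows, so rows that repeat a pose let the fingers close. It gives the time, the measured TCP pose, the force, the opening and the grip force at its end, in the units of the state.
- bot.get_obs(): the state, without advancing time (a new reading comes with each control period).
- bot.camera(name): name is "scene" or "top" or "wrist"; returns the picture (480x640x3 uint8, red, green, blue); there is no depth.
- bot.camera_info(name): a dict with "vertical_fov" (degrees; the focal length in pixels is half the picture's height over the tangent of half this angle, whatever the lens; pixels are square), "cx", "cy" (the principal point, pixels), "pose" (4x4, takes a point from camera to world coordinates). Camera axes: x right, y up, looking along -z (the intrinsics and any distortion apply to the point x, -y, -z); pixel columns grow to the right and rows downward; lengths in m; the calibration is good to about 2 mm. The wrist camera is an equidistant fisheye: a pixel r from the principal point sees the ray r / f radians off the axis. A picture is of the moment at which its call begins: read the wrist's pose just before it. camera_info takes no time and is no camera call; for the wrist camera it gives the pose at the moment of the call.
- bot.job_done(): hands the job in; it is judged then, once.
The state is a dict: "clock": time; "joint_pos": joint angles; "joint_vel": joint speeds; "tau": joint torques, N m; "eef_pos": TCP position; "tool_rot": TCP orientation; "ft_force": force on the tool from outside, world axes, zero at the start; "ft_torque": the same for the moment, N m; "grip_width": finger opening in m; "grasp_force": force on a finger pad.
Only numpy, scipy, OpenCV 4.12 (cv2) and the standard library are available. Lean on these libraries where they do the work, as an engineer would, in place of code of your own. Each camera call takes 0.05 s, during which the arm holds its last target. There are 200 camera calls.

## Working session

There is one attempt and no reset: what is moved stays moved. The work goes in short steps, Python scripts to look and compute and a tool call to move; the robot and the scene stay as the last step left them, time stands still between calls to the robot, and variables do not carry over. Pictures are saved under pics/ and viewed, at most 18 in all, crops included, and the job is handed in when it is done.

Besides the shell and the picture viewer there is one more tool, called after "Emit:" by a JSON object that holds its "fn" and its "kwargs", one argument or row to a line. step_arm: Moves the arm, as the interface text tells. Scaled input: -1 to 1 covers 0.5 m each way for a shift and pi/4 rad each way for a turn. Its arguments: {"type":"object","properties":{"targets":{"type":"string"}},"required":["targets"]}

```bash
ls; mkdir -p pics; python3 - <<'E'
from workcell import bot
import cv2
for n in ("scene","top"):
    cv2.imwrite(f"pics/{n}0.png",bot.camera(n)[:,:,::-1])
    i=bot.camera_info(n);print(n,i)
o=bot.get_obs();print(o["clock"],o["eef_pos"],o["tool_rot"],o["grip_width"],bot.grip_point_offset)
E
```

```text
pics
scene {'vertical_fov': 45.589425322485276, 'cx': 322.51456149250555, 'cy': 234.44465386451557, 'pose': array([[-0.4999443 ,  0.36427261, -0.78572334, -0.83000552],
       [-0.86602117, -0.20195589,  0.45740699,  0.88945439],
       [ 0.00793938,  0.90913106,  0.41643449,  0.78203414],
       [ 0.        ,  0.        ,  0.        ,  1.        ]])}
top {'vertical_fov': 42.70015776821483, 'cx': 323.78881719809715, 'cy': 240.2867329655515, 'pose': array([[ 0.01642465,  0.99510086, -0.09749104,  0.33617824],
       [-0.99974806,  0.01783636,  0.01362656,  0.11296221],
       [ 0.01529868,  0.09724266,  0.99514311,  1.63659172],
       [ 0.        ,  0.        ,  0.        ,  1.        ]])}
0.1 [0.18563243 0.4636486  0.2304973 ] [ 1.89264484e-01  9.81925681e-01 -9.40340361e-04 -1.66439271e-04] 0.08574232739483399 0.0187
```

View pics/top0.png

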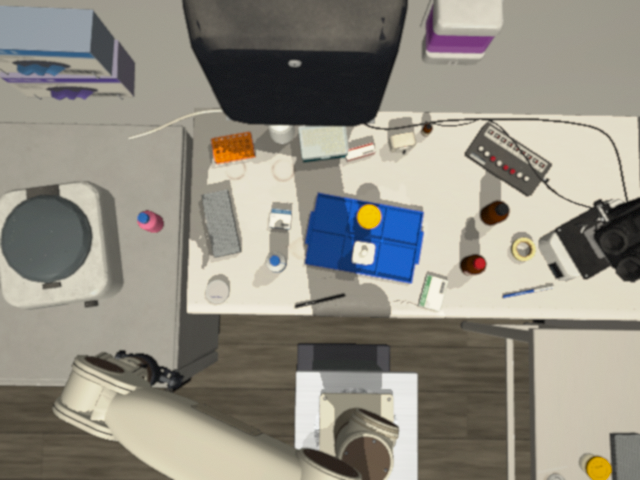

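View pics/scene0.png

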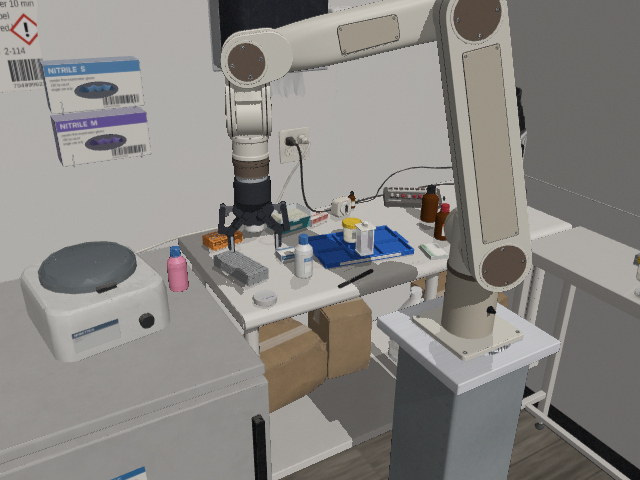

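The top view shows the tray around (365,238) with the cup (369,216) in the back row and the jar (363,253) in front. Red is at about (473,265), black (494,213), blue (276,262), the cover-glass box (280,218) and the slide box (221,223). I'll enlarge these for exact pixels.

```bash
python3 - <<'E'
import cv2
a=cv2.imread("pics/top0.png")
def crop(x0,y0,w,h,s,n):
    c=cv2.resize(a[y0:y0+h,x0:x0+w],None,fx=s,fy=s,interpolation=cv2.INTER_CUBIC)
    for x in range(x0-x0%-20 if 0 else (x0+19)//20*20,x0+w,20):
        cv2.line(c,((x-x0)*s,0),((x-x0)*s,6),(0,0,255),1);cv2.putText(c,str(x),((x-x0)*s,16),0,.35,(0,0,255),1)
    for y in range((y0+19)//20*20,y0+h,20):
        cv2.line(c,(0,(y-y0)*s),(6,(y-y0)*s),(0,0,255),1);cv2.putText(c,str(y),(8,(y-y0)*s+4),0,.35,(0,0,255),1)
    cv2.imwrite(n,c)
crop(195,180,130,100,6,"pics/cL.png")
crop(295,185,135,100,5,"pics/cM.png")
crop(440,190,100,95,6,"pics/cR.png")
E
```

```text
(no output)
```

View pics/cL.png

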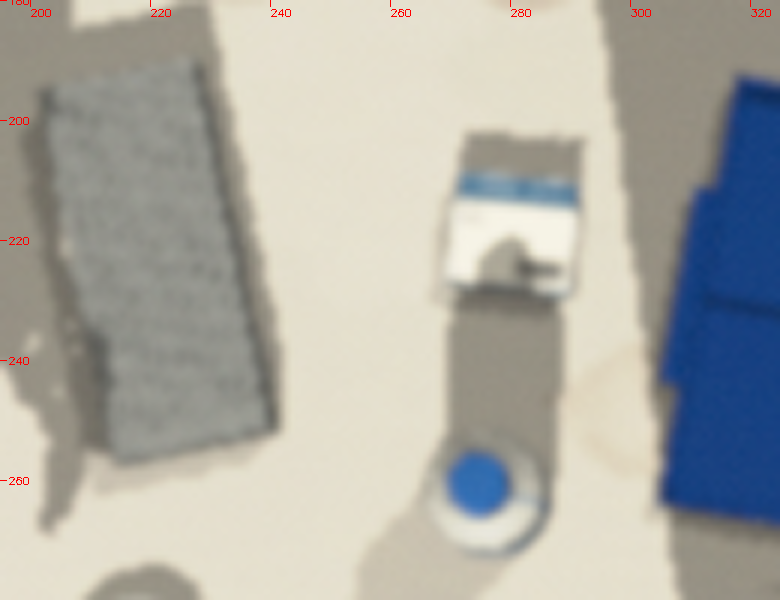

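View pics/cM.png

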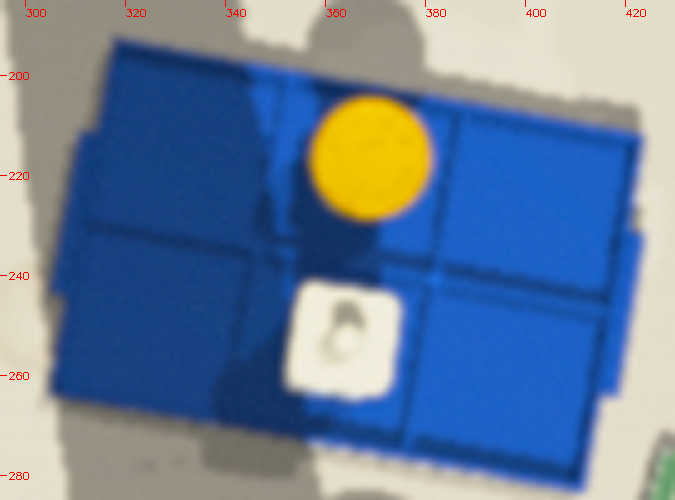

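View pics/cR.png

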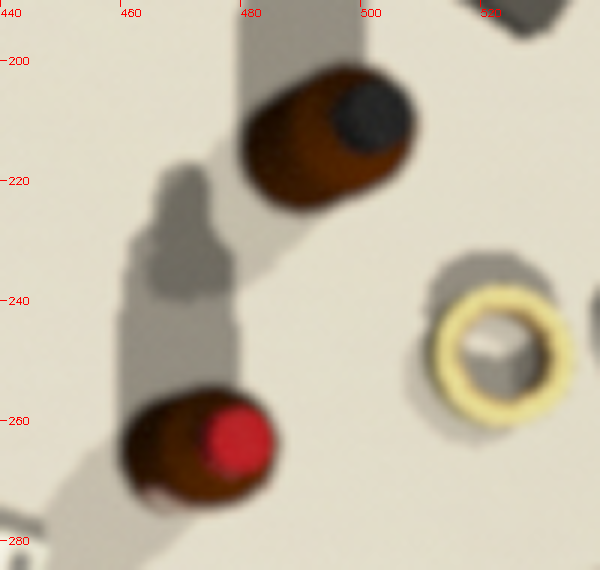

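```bash
cat > h.py <<'E'
import numpy as np
from workcell import bot
def px(n,u,v,z):
    i=bot.camera_info(n);f=240/np.tan(np.radians(i["vertical_fov"])/2)
    T=i["pose"];d=T[:3,:3]@np.array([(u-i["cx"])/f,-(v-i["cy"])/f,-1]);c=T[:3,3]
    return (c+d*(z-c[2])/d[2])[:2]
E
python3 - <<'E'
from h import *
np.set_printoptions(precision=4,suppress=True)
P=lambda l,z:np.array([px("top",u,v,z) for u,v in l])
def rect(n,l,z):
    p=P(l,z);e=np.diff(np.vstack([p,p[:1]]),axis=0)
    print(n,"c",p.mean(0),"len",np.linalg.norm(e,axis=1),"ang",np.arctan2(e[:,1],e[:,0]))
rect("slide",[(203.3,194.7),(227.5,190.3),(240.8,251.7),(214.7,257)],.032)
rect("cover",[(272,208.7),(291.7,210),(290.8,228.3),(269.5,226.5)],.022)
rect("tray",[(318,193),(423.4,212.4),(411.4,283),(305.4,264)],.016)
rect("jar",[(353.5,241),(375.5,243.5),(373,265),(352,262)],.09)
print("cup",px("top",369.2,216.6,.065),"blue",px("top",274.7,260.5,.122),"red",px("top",480.2,263.3,.115),"black",px("top",502.3,209.5,.125))
E
```

```text
slide c [0.5334 0.3602] len [0.0646 0.1668 0.0693 0.1679] ang [-1.3687 -2.9003  1.7902  0.2133]
cover c [0.5507 0.2051] len [0.0523 0.0489 0.0565 0.048 ] ang [-1.6187  3.1145  1.5041 -0.1135]
tray c [ 0.5033 -0.0175] len [0.2863 0.1914 0.2843 0.1928] ang [-1.736   2.9755  1.4106 -0.1561]
jar c [ 0.4576 -0.0092] len [0.0561 0.0549 0.0536 0.0534] ang [-1.6665  3.0345  1.4461 -0.0593]
cup [ 0.5538 -0.0249] blue [0.4323 0.2125] red [ 0.4346 -0.2984] black [ 0.5695 -0.3523]
```

Emit:
{"fn": "step_arm", "kwargs": {
  "targets": "1 0.25 -0.25 0.06 0 0 -0.5; 1 0.493 -0.502 0.06 0 0 -1; 1 0.493 -0.502 0.06 0 0 -1; 1 0.493 -0.502 0.06 0 0 -1; 1 0.493 -0.502 0.06 0 0 -1; 1 0.493 -0.502 0.06 0 0 -1; 1 0.493 -0.502 0.06 0 0 -1; 1 0.493 -0.502 0.06 0 0 -1; 1 0.493 -0.502 0.06 0 0 -1; 1 0.493 -0.502 0.06 0 0 -1"
}}

```text
clock: 0.93
eef_pos: [0.4349, 0.2101, 0.261]
tool_rot: [0.553, 0.833, -0.0, 0.001]
ft_force: [0.2, 0.0, -0.1]
grip_width: 0.0852
grasp_force: 0.0
```

Emit:
{"fn": "step_arm", "kwargs": {
  "targets": "1 0 0 -0.04 0 0 -0.2; 1 0 0 -0.09 0 0 -0.4; 1 0 0 -0.14 0 0 -0.5; 1 0 0 -0.19 0 0 -0.5; 1 0 0 -0.23 0 0 -0.5; 1 0 0 -0.26 0 0 -0.5; 1 0 0 -0.28 0 0 -0.5; 1 0 0 -0.3 0 0 -0.5; 1 0 0 -0.31 0 0 -0.5; 1 0 0 -0.314 0 0 -0.5"
}}

```text
clock: 1.77
eef_pos: [0.431, 0.2133, 0.1031]
tool_rot: [0.703, 0.712, -0.001, -0.001]
ft_force: [-0.0, -1.3, 0.5]
grip_width: 0.0854
grasp_force: 0.0
```

```bash
python3 - <<'E'
from h import *
import cv2
print(bot.get_obs()["joint_pos"],bot.get_obs()["eef_pos"])
a=bot.camera("wrist");b=bot.camera("scene")
c=cv2.resize(b[170:290,210:350],None,fx=4,fy=4)
cv2.imwrite("pics/w1.png",np.hstack([cv2.resize(a,(420,480)) if 0 else cv2.resize(a,None,fx=.5,fy=.5),cv2.resize(b[200:280,250:357],(320,240),interpolation=cv2.INTER_CUBIC)])[:,:,::-1])
E
```

```text
[ 4.59427536e-01  3.03593371e-01 -2.63242954e-01  1.00667733e+00
  2.85128405e-04  2.01737977e+00] [0.43095456 0.21330528 0.10312251]
```

View pics/w1.png

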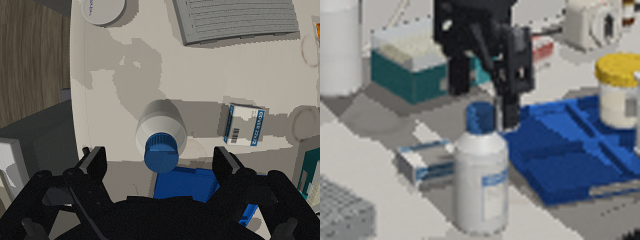

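The cap sits midway between the fingertips (half-scale wrist view: cap at (161,150), tips at (100,152) and (222,150)). Closing and lifting.

Emit:
{"fn": "step_arm", "kwargs": {
  "targets": "-1 0 0 0 0 0 0; -1 0 0 0 0 0 0; -1 0 0 0 0 0 0; -1 0 0 0 0 0 0; -1 0 0 0 0 0 0; -1 0 0 0 0 0 0; -1 0 0 0 0 0 0; -1 0 0 0.02 0 0 0; -1 0 0 0.05 0 0 0; -1 0 0 0.08 0 0 0"
}}

```text
clock: 2.7
eef_pos: [0.4312, 0.2125, 0.1435]
tool_rot: [0.703, 0.711, -0.002, -0.001]
ft_force: [0.6, -0.1, -3.4]
grip_width: 0.0239
grasp_force: 59.2
```

Emit:
{"fn": "step_arm", "kwargs": {
  "targets": "-1 0.02 -0.02 0.03 0 0 0; -1 0.05 -0.055 0.04 0 0 -0.05; -1 0.085 -0.09 0.04 0 0 -0.1; -1 0.12 -0.13 0.04 0 0 -0.15; -1 0.155 -0.17 0.04 0 0 -0.2; -1 0.19 -0.205 0.04 0 0 -0.2; -1 0.22 -0.24 0.04 0 0 -0.2; -1 0.245 -0.267 0.04 0 0 -0.2; -1 0.26 -0.282 0.04 0 0 -0.2; -1 0.268 -0.287 0.04 0 0 -0.2"
}}

```text
clock: 3.53
eef_pos: [0.5666, 0.0683, 0.1632]
tool_rot: [0.757, 0.653, -0.001, -0.0]
ft_force: [0.3, 0.3, -2.7]
grip_width: 0.0243
grasp_force: 59.4
```

Emit:
{"fn": "step_arm", "kwargs": {
  "targets": "-1 0 0 -0.015 0 0 0; -1 0 0 -0.03 0 0 0; -1 0 0 -0.05 0 0 0; -1 0 0 -0.065 0 0 0; -1 0 0 -0.075 0 0 0; -1 0 0 -0.085 0 0 0; -1 0 0 -0.09 0 0 0; -1 0 0 -0.094 0 0 0; -1 0 0 -0.096 0 0 0; -1 0 0 -0.096 0 0 0"
}}

```text
clock: 4.37
eef_pos: [0.5664, 0.0697, 0.1164]
tool_rot: [0.757, 0.654, 0.0, 0.0]
ft_force: [-0.2, 0.0, -2.3]
grip_width: 0.024
grasp_force: 59.5
```

```bash
python3 - <<'E'
from h import *
import cv2
a=bot.camera("wrist");b=bot.camera("scene");t=bot.camera("top")
z=lambda m:cv2.resize(m,(400,300),interpolation=cv2.INTER_CUBIC)
cv2.imwrite("pics/w2.png",np.vstack([np.hstack([z(a),z(b[190:280,270:390])]),np.hstack([z(t[170:290,270:430]),z(b)])])[:,:,::-1])
E
```

```text
(no output)
```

View pics/w2.png

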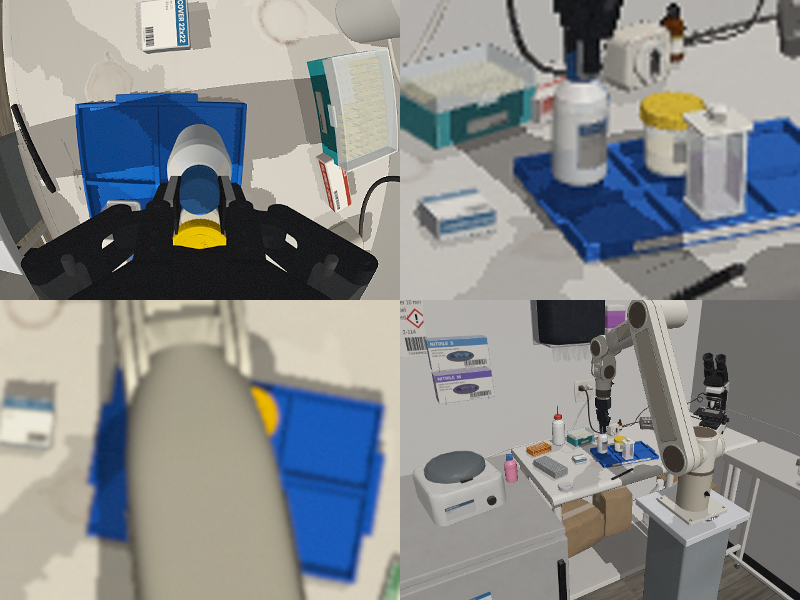

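The blue bottle hangs just above the back-left compartment, between its walls, and the jar and cup are clear. Lowering and releasing it.

Emit:
{"fn": "step_arm", "kwargs": {
  "targets": "-1 0 0 -0.006 0 0 0; -1 0 0 -0.01 0 0 0; -1 0 0 -0.014 0 0 0; -1 0 0 -0.015 0 0 0; -1 0 0 -0.016 0 0 0; -1 0 0 -0.016 0 0 0"
}}

```text
clock: 5.02
eef_pos: [0.5665, 0.0698, 0.11]
tool_rot: [0.757, 0.654, 0.001, 0.0]
ft_force: [-2.7, -0.1, 6.3]
grip_width: 0.0241
grasp_force: 60.4
```

Emit:
{"fn": "step_arm", "kwargs": {
  "targets": "0.1 0 0 0 0 0 0; 0.3 0 0 0 0 0 0; 0.3 0 0 0 0 0 0; 0.3 0 0 0 0 0 0; 0.3 0 0 0.02 0 0 0; 0.3 0 0 0.06 0 0 0; 0.3 0 0 0.12 0 0 0; 0.3 -0.04 0.04 0.16 0 0 0; 0.5 -0.06 0.12 0.16 0 0 0; 1 -0.08 0.18 0.16 0 0 0"
}}

```text
clock: 5.85
eef_pos: [0.5273, 0.1611, 0.1913]
tool_rot: [0.757, 0.653, 0.003, 0.001]
ft_force: [0.5, -0.4, -0.5]
grip_width: 0.0743
grasp_force: 0.0
```

```bash
python3 - <<'E'
from h import *
import cv2
print(bot.get_obs()["eef_pos"],bot.get_obs()["tool_rot"])
t=bot.camera("top");b=bot.camera("scene")
z=lambda m:cv2.resize(m,(400,300),interpolation=cv2.INTER_CUBIC)
cv2.imwrite("pics/w3.png",np.hstack([z(t[170:290,270:430]),z(b[190:280,270:390])])[:,:,::-1])
E
```

```text
[0.52729343 0.16108749 0.1913192 ] [7.57132133e-01 6.53256115e-01 2.61652353e-03 7.31617828e-04]
```

View pics/w3.png

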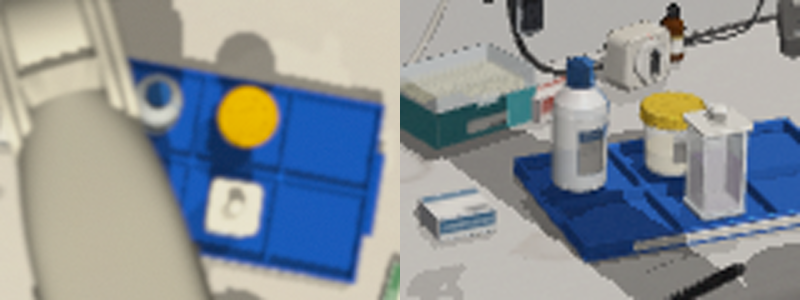

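The blue bottle stands upright in the back-left compartment, and jar and cup are unmoved. Next is the cover-glass box.

Emit:
{"fn": "step_arm", "kwargs": {
  "targets": "1 0.02 0.04 -0.04 0 0 0.05; 1 0.049 0.09 -0.1 0 0 0.11; 1 0.049 0.09 -0.16 0 0 0.11; 1 0.049 0.09 -0.22 0 0 0.11; 1 0.049 0.09 -0.26 0 0 0.11; 1 0.049 0.09 -0.26 0 0 0.11; 1 0.049 0.09 -0.26 0 0 0.11"
}}

```text
clock: 6.53
eef_pos: [0.5501, 0.2039, 0.0576]
tool_rot: [0.728, 0.686, -0.001, -0.0]
ft_force: [-0.1, 0.3, -0.2]
grip_width: 0.0853
grasp_force: 0.0
```

```bash
python3 - <<'E'
from h import *
import cv2
print(bot.get_obs()["eef_pos"])
cv2.imwrite("pics/w4.png",bot.camera("wrist")[:,:,::-1])
E
```

```text
[0.55014987 0.20392449 0.05756169]
```

View pics/w4.png

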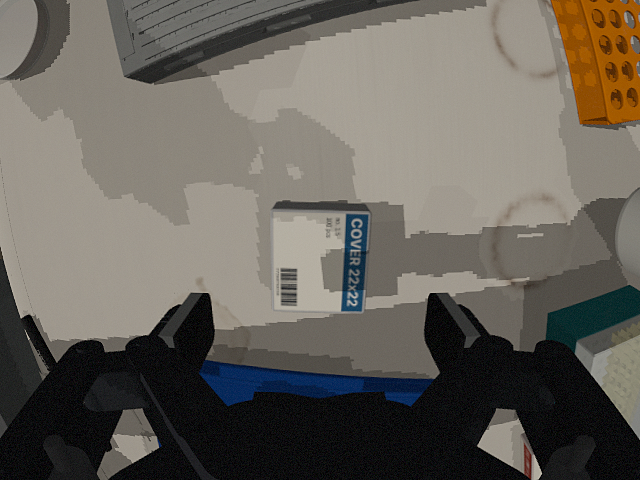

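The box spans (274,203)-(370,312), centred and square between the fingers. I'll check its position from this picture, since there is parallax.

```bash
cat >> h.py <<'E'
def pw(u,v,z):
    i=bot.camera_info("wrist");f=240/np.tan(np.radians(i["vertical_fov"])/2)
    a=np.array([u-i["cx"],v-i["cy"]]);r=np.hypot(*a);t=r/f
    T=i["pose"];d=T[:3,:3]@np.array([np.sin(t)*a[0]/r,-np.sin(t)*a[1]/r,-np.cos(t)]);c=T[:3,3]
    return (c+d*(z-c[2])/d[2])[:2]
E
python3 - <<'E'
from h import *
c=[pw(u,v,.022) for u,v in ((273,209),(370,213),(364,312),(274,309))]
print(np.round(c,4),np.mean(c,0))
E
```

```text
[[0.531  0.2382]
 [0.5787 0.2333]
 [0.5746 0.1792]
 [0.5262 0.1839]] [0.55263064 0.20862867]
```

Emit:
{"fn": "step_arm", "kwargs": {
  "targets": "1 0.004 0.008 -0.04 0 0 -0.05; 1 0.004 0.008 -0.07 0 0 -0.05; 1 0.004 0.008 -0.09 0 0 -0.05; 1 0.004 0.008 -0.104 0 0 -0.05; 1 0.004 0.008 -0.109 0 0 -0.05; 1 0.004 0.008 -0.109 0 0 -0.05; -1 0.004 0.008 -0.109 0 0 -0.05; -1 0.004 0.008 -0.109 0 0 -0.05; -1 0.004 0.008 -0.109 0 0 -0.05; -1 0.004 0.008 -0.109 0 0 -0.05"
}}

```text
clock: 7.42
eef_pos: [0.5538, 0.209, 0.0051]
tool_rot: [0.741, 0.672, 0.001, 0.0]
ft_force: [1.0, 1.4, 0.1]
grip_width: 0.0483
grasp_force: 63.6
```

Emit:
{"fn": "step_arm", "kwargs": {
  "targets": "-1 0 0 0 0 0 0; -1 0 0 0 0 0 0; -1 0 0 0 0 0 0; -1 0 0 0.02 0 0 0; -1 0 0 0.05 0 0 0; -1 0 0 0.09 0 0 0; -1 0 0 0.12 0 0 0; -1 0 0 0.13 0 0 0; -1 0 0 0.13 0 0 0"
}}

```text
clock: 8.17
eef_pos: [0.5539, 0.2091, 0.0706]
tool_rot: [0.741, 0.672, 0.001, 0.001]
ft_force: [-0.6, 0.6, -1.3]
grip_width: 0.0487
grasp_force: 63.7
```

Emit:
{"fn": "step_arm", "kwargs": {
  "targets": "-1 -0.004 0.03 0.02 0 0 0.04; -1 -0.01 0.07 0.03 0 0 0.1; -1 -0.015 0.115 0.03 0 0 0.16; -1 -0.022 0.16 0.03 0 0 0.22; -1 -0.028 0.205 0.03 0 0 0.28; -1 -0.034 0.245 0.03 0 0 0.34; -1 -0.038 0.275 0.03 0 0 0.38; -1 -0.041 0.295 0.03 0 0 0.4; -1 -0.041 0.302 0.03 0 0 0.4; -1 -0.041 0.302 0.03 0 0 0.4"
}}

```text
clock: 9.0
eef_pos: [0.532, 0.36, 0.0831]
tool_rot: [0.627, 0.779, -0.001, -0.0]
ft_force: [0.6, -0.7, -0.8]
grip_width: 0.0482
grasp_force: 63.7
```

```bash
python3 - <<'E'
from h import *
import cv2
print(bot.get_obs()["eef_pos"])
cv2.imwrite("pics/w5.png",bot.camera("wrist")[:,:,::-1])
E
```

```text
[0.53196775 0.35995378 0.08308344]
```

View pics/w5.png

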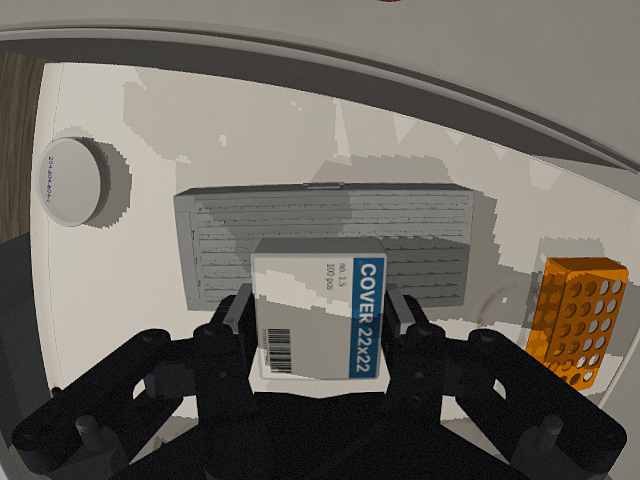

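The box hangs level over the slide box, whose top corners are at about (176,195), (474,191), (464,306) and (187,310).

```bash
python3 - <<'E'
from h import *
c=np.array([pw(u,v,.032) for u,v in ((176,195),(474,191),(464,306),(187,310))])
print(np.round(c,4),c.mean(0)); print(np.linalg.norm(np.diff(c,axis=0),axis=1))
z=.083+.016
b=np.array([pw(u,v,z) for u,v in ((250,254),(386,251),(385,378),(254,378))]);print(b.mean(0),np.linalg.norm(np.diff(b,axis=0),axis=1))
E
```

```text
[[0.4469 0.3797]
 [0.6078 0.4174]
 [0.6247 0.3494]
 [0.4609 0.3112]] [0.53509211 0.36442042]
[0.16517386 0.0700641  0.16823082]
[0.53250675 0.35805995] [0.04909822 0.05644439 0.05517718]
```

Emit:
{"fn": "step_arm", "kwargs": {
  "targets": "-1 0.004 0.006 -0.02 0 0 0; -1 0.004 0.006 -0.04 0 0 0; -1 0.004 0.006 -0.06 0 0 0; -1 0.004 0.006 -0.075 0 0 0; -1 0.004 0.006 -0.084 0 0 0; -1 0.004 0.006 -0.088 0 0 0; -1 0.004 0.006 -0.09 0 0 0; -1 0.004 0.006 -0.09 0 0 0"
}}

```text
clock: 9.72
eef_pos: [0.5344, 0.3627, 0.0387]
tool_rot: [0.627, 0.779, 0.0, -0.0]
ft_force: [-0.5, 0.5, 0.1]
grip_width: 0.0485
grasp_force: 63.7
```

Emit:
{"fn": "step_arm", "kwargs": {
  "targets": "-1 0 0 -0.003 0 0 0; -1 0 0 -0.003 0 0 0; 0.5 0 0 -0.003 0 0 0; 1 0 0 -0.003 0 0 0; 1 0 0 -0.003 0 0 0; 1 0 0 -0.003 0 0 0; 1 0 0 0.03 0 0 0; 1 0 0 0.09 0 0 0; 1 0 0 0.17 0 0 0; 1 0 0 0.25 0 0 0"
}}

```text
clock: 10.55
eef_pos: [0.5334, 0.3621, 0.164]
tool_rot: [0.627, 0.779, -0.001, -0.0]
ft_force: [0.8, 0.6, 0.7]
grip_width: 0.0852
grasp_force: 0.0
```

Emit:
{"fn": "step_arm", "kwargs": {
  "targets": "1 -0.02 -0.05 0.08 0 0 0; 1 -0.05 -0.1 0.14 0 0 -0.1; 1 -0.08 -0.18 0.19 0 0 -0.2; 1 -0.1 -0.25 0.19 0 0 -0.3; 1 -0.12 -0.33 0.19 0 0 -0.4; 1 -0.14 -0.4 0.19 0 0 -0.47; 1 -0.16 -0.48 0.19 0 0 -0.47; 1 -0.18 -0.55 0.19 0 0 -0.47; 1 -0.2 -0.63 0.19 0 0 -0.47; 1 -0.2 -0.7 0.19 0 0 -0.47"
}}

```text
clock: 11.38
eef_pos: [0.4322, 0.0109, 0.2594]
tool_rot: [0.759, 0.651, -0.0, 0.0]
ft_force: [0.3, 0.0, 0.1]
grip_width: 0.0855
grasp_force: 0.0
```

```bash
python3 - <<'E'
from h import *
import cv2
o=bot.get_obs();print(o["eef_pos"],o["tool_rot"],o["joint_pos"])
t=bot.camera("top");z=lambda m:cv2.resize(m,(400,300),interpolation=cv2.INTER_CUBIC)
cv2.imwrite("pics/w6.png",np.hstack([z(t[170:290,190:350]),z(bot.camera("wrist"))])[:,:,::-1])
E
```

```text
[0.43216019 0.01085142 0.25940266] [ 7.59033027e-01  6.51052108e-01 -2.80266725e-05  1.25558859e-04] [ 2.52659833e-02  9.46662669e-02 -9.90285506e-02  1.37698634e+00
 -2.30083262e-04  1.74891915e+00]
```

View pics/w6.png

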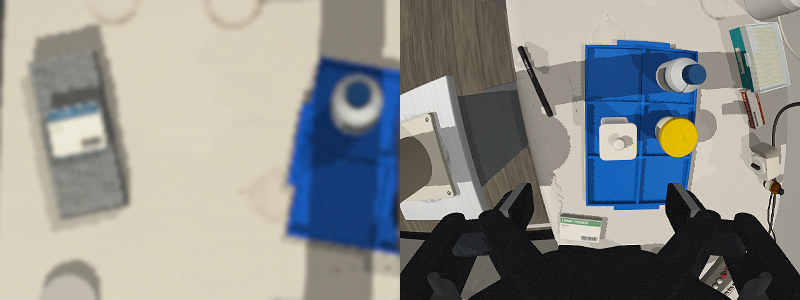

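The cover-glass box lies in the middle of the slide box, and the blue bottle stands in its compartment. Next is the red bottle.

Emit:
{"fn": "step_arm", "kwargs": {
  "targets": "1 0 -0.08 0 0 0 0; 1 0 -0.16 0 0 0 0; 1 0 -0.24 0 0 0 0; 1 0 -0.32 0 0 0 0; 1 0 -0.4 0 0 0 0; 1 0 -0.47 0 0 0 0; 1 0 -0.54 0 0 0 0; 1 0 -0.6 0 0 0 0; 1 0 -0.622 0 0 0 0; 1 0 -0.622 0 0 0 0"
}}

```text
clock: 12.32
eef_pos: [0.4347, -0.3001, 0.2582]
tool_rot: [0.76, 0.65, -0.0, -0.0]
ft_force: [-0.5, -0.0, -0.2]
grip_width: 0.085
grasp_force: 0.0
```

Emit:
{"fn": "step_arm", "kwargs": {
  "targets": "1 0 0 -0.05 0 0 0; 1 0 0 -0.1 0 0 0; 1 0 0 -0.15 0 0 0; 1 0 0 -0.2 0 0 0; 1 0 0 -0.24 0 0 0; 1 0 0 -0.27 0 0 0; 1 0 0 -0.295 0 0 0; 1 0 0 -0.31 0 0 0; 1 0 0 -0.322 0 0 0; 1 0 0 -0.322 0 0 0"
}}

```text
clock: 13.15
eef_pos: [0.4342, -0.2969, 0.097]
tool_rot: [0.759, 0.652, -0.0, -0.001]
ft_force: [-1.5, 1.2, 0.6]
grip_width: 0.0859
grasp_force: 0.0
```

```bash
python3 - <<'E'
from h import *
import cv2
print(bot.get_obs()["eef_pos"])
a=bot.camera("wrist");b=bot.camera("top");z=lambda m:cv2.resize(m,(400,300),interpolation=cv2.INTER_CUBIC)
cv2.imwrite("pics/w7.png",np.hstack([z(a),z(b[180:300,420:580])])[:,:,::-1])
E
```

```text
[ 0.43421419 -0.29688702  0.09701741]
```

View pics/w7.png

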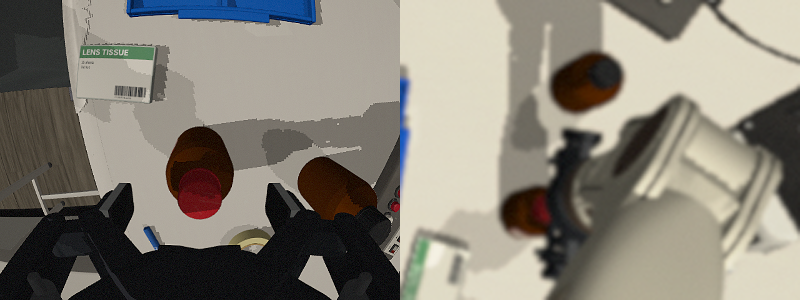

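The red cap is centred between the pads, at (201,193) with pads at 130 and 270. Closing and lifting.

Emit:
{"fn": "step_arm", "kwargs": {
  "targets": "-1 0 0 0 0 0 0; -1 0 0 0 0 0 0; -1 0 0 0 0 0 0; -1 0 0 0 0 0 0; -1 0 0 0 0 0 0; -1 0 0 0 0 0 0; -1 0 0 0 0 0 0; -1 0 0 0.02 0 0 0; -1 0 0 0.05 0 0 0; -1 0 0 0.08 0 0 0"
}}

```text
clock: 14.08
eef_pos: [0.4334, -0.2977, 0.1375]
tool_rot: [0.759, 0.651, -0.0, -0.002]
ft_force: [-0.2, -0.7, -2.3]
grip_width: 0.0252
grasp_force: 59.1
```

Emit:
{"fn": "step_arm", "kwargs": {
  "targets": "-1 0 0 0.03 0 0 0; -1 0 0 0.06 0 0 0; -1 0 0 0.1 0 0 0; -1 0 0 0.14 0 0 0; -1 0 0.02 0.18 0 0 0; -1 0.005 0.05 0.21 0 0 0; -1 0.01 0.09 0.22 0 0 0; -1 0.015 0.13 0.22 0 0 0; -1 0.02 0.18 0.22 0 0 0; -1 0.025 0.22 0.22 0 0 0"
}}

```text
clock: 14.92
eef_pos: [0.4464, -0.1868, 0.2479]
tool_rot: [0.759, 0.651, 0.0, -0.001]
ft_force: [-0.7, 0.4, -1.9]
grip_width: 0.025
grasp_force: 59.2
```

Emit:
{"fn": "step_arm", "kwargs": {
  "targets": "-1 0.005 0.06 0 0 0 0; -1 0.01 0.12 0 0 0 0; -1 0.015 0.18 0 0 0 0; -1 0.02 0.24 0 0 0 0; -1 0.025 0.31 0 0 0 0; -1 0.03 0.37 0 0 0 0; -1 0.038 0.43 0 0 0 0; -1 0.044 0.48 0 0 0 0; -1 0.049 0.52 0 0 0 0; -1 0.049 0.544 0 0 0 0"
}}

```text
clock: 15.75
eef_pos: [0.4711, 0.0859, 0.2477]
tool_rot: [0.758, 0.652, -0.0, -0.0]
ft_force: [0.6, -1.1, -1.5]
grip_width: 0.0249
grasp_force: 59.2
```

Emit:
{"fn": "step_arm", "kwargs": {
  "targets": "-1 0 0 -0.02 0 0 0; -1 0 0 -0.05 0 0 0; -1 0 0 -0.09 0 0 0; -1 0 0 -0.13 0 0 0; -1 0 0 -0.17 0 0 0; -1 0 0 -0.2 0 0 0; -1 0 0 -0.22 0 0 0; -1 0 0 -0.235 0 0 0; -1 0 0 -0.245 0 0 0; -1 0 0 -0.25 0 0 0"
}}

```text
clock: 16.58
eef_pos: [0.471, 0.0834, 0.1223]
tool_rot: [0.759, 0.651, -0.0, -0.0]
ft_force: [0.4, 0.4, -2.0]
grip_width: 0.0252
grasp_force: 59.3
```

```bash
python3 - <<'E'
from h import *
import cv2
print(bot.get_obs()["eef_pos"])
a=bot.camera("wrist");b=bot.camera("scene");z=lambda m:cv2.resize(m,(400,300),interpolation=cv2.INTER_CUBIC)
cv2.imwrite("pics/w8.png",np.hstack([z(a),z(b[190:280,270:390])])[:,:,::-1])
E
```

```text
[0.47104033 0.08338674 0.12232698]
```

View pics/w8.png

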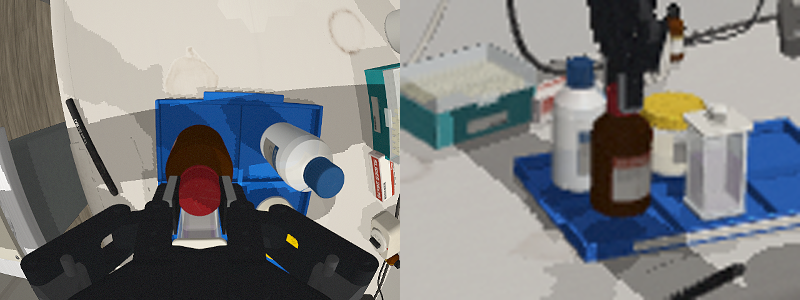

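The red bottle hangs over the front-left compartment, clear of the blue bottle and the jar. Lowering it.

Emit:
{"fn": "step_arm", "kwargs": {
  "targets": "-1 0 0 -0.01 0 0 0; -1 0 0 -0.02 0 0 0; -1 0 0 -0.028 0 0 0; -1 0 0 -0.033 0 0 0; -1 0 0 -0.036 0 0 0; -1 0 0 -0.039 0 0 0; -1 0 0 -0.039 0 0 0"
}}

```text
clock: 17.27
eef_pos: [0.4714, 0.0838, 0.1035]
tool_rot: [0.759, 0.651, 0.0, 0.0]
ft_force: [-0.2, -0.8, -2.6]
grip_width: 0.0252
grasp_force: 59.4
```

Emit:
{"fn": "step_arm", "kwargs": {
  "targets": "-1 0 0 -0.003 0 0 0; -1 0 0 -0.004 0 0 0; -1 0 0 -0.004 0 0 0; -1 0 0 -0.004 0 0 0"
}}

```text
clock: 17.6
eef_pos: [0.4717, 0.084, 0.1034]
tool_rot: [0.759, 0.651, 0.001, 0.0]
ft_force: [-5.1, -0.5, 11.3]
grip_width: 0.0255
grasp_force: 60.7
```

Emit:
{"fn": "step_arm", "kwargs": {
  "targets": "-0.3 0 0 0.002 0 0 0; 0 0 0 0.002 0 0 0; 0.1 0 0 0.002 0 0 0; 0.1 0 0 0.002 0 0 0; 0.1 0 0 0.02 0 0 0; 0.1 0 0 0.06 0 0 0; 0.1 0 0 0.12 0 0 0; 0.1 0 0 0.19 0 0 0; 0.5 0 -0.02 0.26 0 0 0; 1 0.02 -0.08 0.32 0 0 0"
}}

```text
clock: 18.43
eef_pos: [0.4803, 0.047, 0.2632]
tool_rot: [0.757, 0.653, 0.001, -0.0]
ft_force: [3.0, 0.2, 0.1]
grip_width: 0.07
grasp_force: 0.0
```

Emit:
{"fn": "step_arm", "kwargs": {
  "targets": "1 0.02 -0.08 0 0 0 0; 1 0.04 -0.16 0 0 0 0; 1 0.06 -0.24 0 0 0 0; 1 0.08 -0.32 0 0 0 0; 1 0.1 -0.4 0 0 0 0; 1 0.12 -0.48 0 0 0 0; 1 0.14 -0.56 0 0 0 0; 1 0.16 -0.64 0 0 0 0; 1 0.17 -0.71 0 0 0 0; 1 0.176 -0.77 0 0 0 0"
}}

```text
clock: 19.27
eef_pos: [0.5689, -0.3427, 0.2598]
tool_rot: [0.76, 0.65, -0.0, 0.0]
ft_force: [0.8, 0.9, -0.2]
grip_width: 0.0855
grasp_force: 0.0
```

```bash
python3 - <<'E'
from h import *
import cv2
o=bot.get_obs();print(o["eef_pos"],o["tool_rot"],o["joint_pos"])
a=bot.camera("wrist");b=bot.camera("top");z=lambda m:cv2.resize(m,(400,300),interpolation=cv2.INTER_CUBIC)
cv2.imwrite("pics/w9.png",np.hstack([z(a),z(b[170:290,290:450])])[:,:,::-1])
E
```

```text
[ 0.56886943 -0.34273206  0.25976838] [ 7.59508052e-01  6.50497886e-01 -1.31707052e-04  4.27280353e-05] [-5.42113970e-01  5.86148417e-01  5.98953965e-01  1.58360374e+00
 -2.76922822e-04  1.18299909e+00]
```

View pics/w9.png

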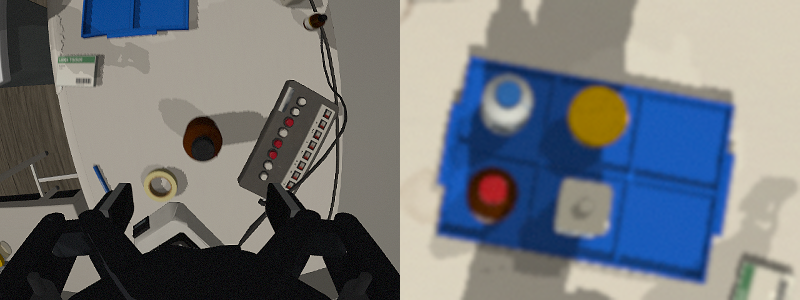

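Red and blue stand in the left column, and jar and cup have not moved. Down onto the black cap.

Emit:
{"fn": "step_arm", "kwargs": {
  "targets": "1 0.001 -0.02 -0.05 0 0 0; 1 0.001 -0.02 -0.1 0 0 0; 1 0.001 -0.02 -0.15 0 0 0; 1 0.001 -0.02 -0.19 0 0 0; 1 0.001 -0.02 -0.23 0 0 0; 1 0.001 -0.02 -0.26 0 0 0; 1 0.001 -0.02 -0.285 0 0 0; 1 0.001 -0.02 -0.3 0 0 0; 1 0.001 -0.02 -0.307 0 0 0; 1 0.001 -0.02 -0.307 0 0 0"
}}

```text
clock: 20.2
eef_pos: [0.5691, -0.3494, 0.106]
tool_rot: [0.759, 0.651, -0.0, -0.001]
ft_force: [0.6, -0.2, 0.1]
grip_width: 0.0854
grasp_force: 0.0
```

```bash
python3 - <<'E'
from h import *
import cv2
print(bot.get_obs()["eef_pos"])
cv2.imwrite("pics/w10.png",cv2.resize(bot.camera("wrist"),(400,300))[:,:,::-1])
E
```

```text
[ 0.56914892 -0.34935474  0.10602544]
```

View pics/w10.png

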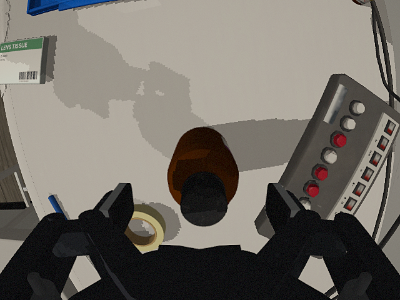

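The black cap is centred at (204,198), slightly toward −y, so I'll nudge 2.5 mm, then close and lift.

Emit:
{"fn": "step_arm", "kwargs": {
  "targets": "1 0 -0.005 0 0 0 0; -1 0 -0.005 0 0 0 0; -1 0 -0.005 0 0 0 0; -1 0 -0.005 0 0 0 0; -1 0 -0.005 0 0 0 0; -1 0 -0.005 0 0 0 0; -1 0 -0.005 0 0 0 0; -1 0 -0.005 0 0 0 0; -1 0 -0.005 0.02 0 0 0; -1 0 -0.005 0.05 0 0 0"
}}

```text
clock: 21.08
eef_pos: [0.5671, -0.3512, 0.1287]
tool_rot: [0.759, 0.651, -0.001, -0.004]
ft_force: [0.1, -0.6, -3.6]
grip_width: 0.0275
grasp_force: 59.4
```

Emit:
{"fn": "step_arm", "kwargs": {
  "targets": "-1 0 0 0.03 0 0 0; -1 0 0 0.06 0 0 0; -1 -0.01 0.02 0.09 0 0 0; -1 -0.03 0.06 0.11 0 0 0; -1 -0.055 0.11 0.12 0 0 0; -1 -0.08 0.16 0.12 0 0 0; -1 -0.11 0.21 0.12 0 0 0; -1 -0.135 0.26 0.12 0 0 0; -1 -0.16 0.31 0.12 0 0 0; -1 -0.18 0.35 0.12 0 0 0"
}}

```text
clock: 21.92
eef_pos: [0.4771, -0.1754, 0.191]
tool_rot: [0.759, 0.651, -0.001, -0.002]
ft_force: [0.1, 1.0, -3.4]
grip_width: 0.0274
grasp_force: 59.9
```

Emit:
{"fn": "step_arm", "kwargs": {
  "targets": "-1 -0.02 0.04 0 0 0 0; -1 -0.04 0.08 0 0 0 0; -1 -0.06 0.115 0 0 0 0; -1 -0.07 0.135 0 0 0 0; -1 -0.074 0.146 -0.02 0 0 0; -1 -0.074 0.146 -0.05 0 0 0; -1 -0.074 0.146 -0.08 0 0 0; -1 -0.074 0.146 -0.105 0 0 0; -1 -0.074 0.146 -0.12 0 0 0; -1 -0.074 0.146 -0.13 0 0 0"
}}

```text
clock: 22.75
eef_pos: [0.4416, -0.1045, 0.1254]
tool_rot: [0.759, 0.651, -0.001, -0.001]
ft_force: [-0.1, 0.7, -4.6]
grip_width: 0.0274
grasp_force: 59.8
```

Emit:
{"fn": "step_arm", "kwargs": {
  "targets": "-1 0 0 -0.008 0 0 0; -1 0 0 -0.016 0 0 0; -1 0 0 -0.022 0 0 0; -1 0 0 -0.026 0 0 0; -1 0 0 -0.028 0 0 0; -1 0 0 -0.028 0 0 0"
}}

```text
clock: 23.25
eef_pos: [0.4425, -0.1045, 0.1125]
tool_rot: [0.759, 0.651, 0.0, 0.0]
ft_force: [-0.2, -0.0, -2.5]
grip_width: 0.0272
grasp_force: 59.8
```

Emit:
{"fn": "step_arm", "kwargs": {
  "targets": "-1 0 0 -0.003 0 0 0; -1 0 0 -0.005 0 0 0; -1 0 0 -0.005 0 0 0"
}}

```text
clock: 23.5
eef_pos: [0.4435, -0.1048, 0.1118]
tool_rot: [0.759, 0.651, 0.001, 0.001]
ft_force: [-1.5, -0.8, 6.4]
grip_width: 0.0275
grasp_force: 60.9
```

Touching the floor; release, rise and retreat to the front.

Emit:
{"fn": "step_arm", "kwargs": {
  "targets": "-0.3 0 0 0.001 0 0 0; 0 0 0 0.001 0 0 0; 0.2 0 0 0.001 0 0 0; 0.2 0 0 0.001 0 0 0; 0.2 0 0 0.02 0 0 0; 0.2 0 0 0.06 0 0 0; 0.2 0 0 0.12 0 0 0; 0.2 0 0 0.19 0 0 0; 0.2 -0.02 -0.06 0.25 0 0 0; 0.2 -0.05 -0.14 0.25 0 0 0"
}}

```text
clock: 24.33
eef_pos: [0.4223, -0.1723, 0.2417]
tool_rot: [0.757, 0.653, 0.003, 0.005]
ft_force: [0.6, -0.8, 0.9]
grip_width: 0.0511
grasp_force: 0.0
```

Emit:
{"fn": "step_arm", "kwargs": {
  "targets": "0.2 -0.04 -0.08 0 0 0 0; 0.2 -0.08 -0.15 0 0 0 0; 0.2 -0.12 -0.22 0 0 0 0; 0.2 -0.14 -0.28 0 0 0 0; 0.2 -0.14 -0.3 0 0 0 0; 0.2 -0.14 -0.3 0 0 0 0; 0.2 -0.14 -0.3 0 0 0 0; 0.2 -0.14 -0.3 0 0 0 0"
}}

```text
clock: 25.0
eef_pos: [0.3486, -0.3212, 0.235]
tool_rot: [0.759, 0.651, 0.0, -0.0]
ft_force: [0.4, -0.9, 0.3]
grip_width: 0.051
grasp_force: 0.0
```

```bash
python3 - <<'E'
from h import *
import cv2
o=bot.get_obs();print(o["eef_pos"],o["ft_force"],np.abs(o["joint_vel"]).max())
t=bot.camera("top");b=bot.camera("scene")
cv2.imwrite("pics/top9.png",t[:,:,::-1])
c=cv2.resize(t[180:290,195:435],(800,367),interpolation=cv2.INTER_CUBIC);d=cv2.resize(b[190:290,210:430],(500,227),interpolation=cv2.INTER_CUBIC)
e=np.zeros((600,800,3),np.uint8);e[:367]=c;e[370:597,:500]=d
cv2.imwrite("pics/end.png",e[:,:,::-1])
E
```

```text
[ 0.34857475 -0.32117623  0.234993  ] [ 0.38040209 -0.8754904   0.26134112] 0.015051949380238969
```

View pics/end.png

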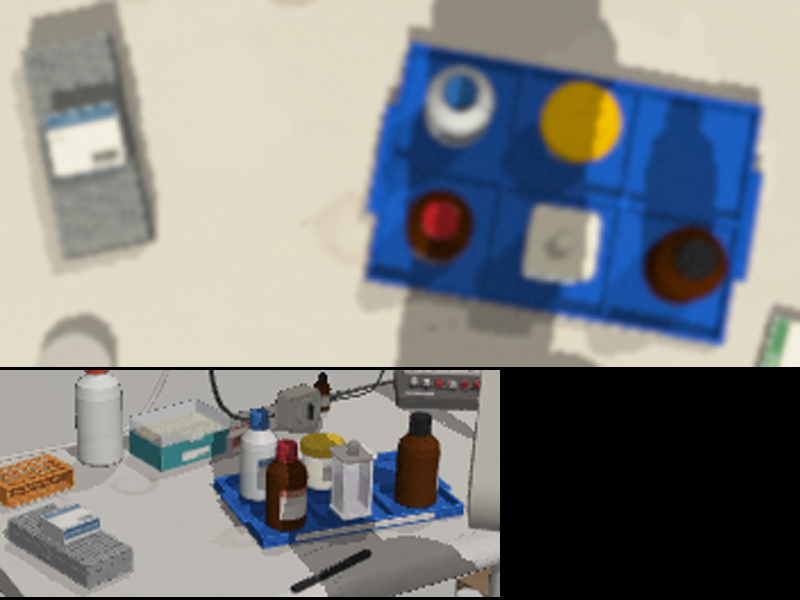

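All three bottles stand upright in the right compartments, and the cover-glass box is flat in the middle of the slide box. I'll check the offsets in the tray frame and hand in if they fit.

```bash
python3 - <<'E'
from h import *
a=-.16;R=np.array([[np.cos(a),np.sin(a)],[-np.sin(a),np.cos(a)]])
ok=True
for n,u,v,z,t in (("blue",333.6,207,.127,(.0475,.095)),("red",327,244.5,.12,(-.0475,.095)),("black",403.8,257.7,.13,(-.0475,-.095))):
    e=R@(px("top",u,v,z)-[.5033,-.0175])-t;print(n,e.round(4));ok&=np.abs(e).max()<.012
print(ok, bot.job_done() if ok else "check")
E
```

```text
blue [0.0021 0.0009]
red [0.0028 0.0007]
black [ 0.0032 -0.0013]
the job is handed in; nothing more can be done
True None
```

I handed the job in at about 25 s: the last pictures show all three bottles upright within about 4 mm of their compartment centres, the cover-glass box flat on the middle of the slide box, and the jar and cup in place; no verdict was returned.

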